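# Clear the model-painting bench

## Task

Tidy up after a painting session: stand both paint pots upright in the square plywood tray, stand both grey figures upright on the round cork-topped stand with their feet wholly on the cork, and lay the file flat in the long aluminium tray, along its length. Set the pots and figures down rather than dropping them, never tip them over, and leave the glue bottle and the mug where they are.

Things in the scene. Friction and masses are not known exactly. Their poses are not given: they have to be found in the camera images.
- large_pot_mid (a point): Large paint pot, loose, standing upright on the bench: plain cylinder 46 mm in diameter, 52 mm tall, white with a flat metal screw lid of the same diameter. The point is on its axis half-way up (26 mm above its underside); z is up its axis.
- small_pot_mid (a point): Small paint pot, loose, upright on the bench: plain cylinder 32 mm in diameter, 40 mm tall, white with a flat metal lid of the same diameter. The point is on its axis half-way up (20 mm above its underside); z is up its axis.
- wizard_mid (a point): Unpainted light-grey model figure in a robe and a pointed hat, loose, upright on the bench, 74 mm tall. Round foot 36 mm in diameter and 5 mm thick, then a straight round body 24 mm in diameter from 5 to 38 mm up (grip it there), then shoulders, head and a cone hat with a 23 mm brim 52 mm up. The point is on its axis 37 mm above its underside; z is up.
- guard_mid (a point): Unpainted light-grey model figure in a coat and a flat-topped cylindrical cap (17 mm wide, with a small peak), loose, upright on the bench, 64 mm tall. Round foot 36 mm in diameter and 5 mm thick, then a straight round body 24 mm in diameter from 5 to 38 mm up (grip it there), then shoulders, head and cap. The point is on its axis 32 mm above its underside; z is up.
- file_mid (a point): Small hand file, loose, lying flat on the bench, 120 mm long in all. Wooden handle of 16 x 16 mm section; steel blade 10 mm wide, 4 mm thick, at mid-height. The point is in the middle of the handle's section, 8 mm above its underside and near the centre of mass; x runs along the file towards the blade: the handle reaches from -45 to +30 mm, the blade's tip is at +75 mm. z is up.
- pot_tray: Square plywood tray, fixed: 150 x 150 mm outside, 25 mm high, open on top, walls and floor 4 mm thick (inside 142 x 142 mm, floor 4 mm above the bench). Origin at the centre of its underside; x and y along its sides, z up. The pots' place.
- cork_stand: Round stand with a flat cork top, fixed: 150 mm in diameter, top 18 mm above the bench, no rim. Origin on its axis at the underside; z up. The figures' place.
- file_tray: Long low aluminium tray, fixed: 200 mm long, 98 mm wide, 15 mm high, open on top, walls and floor 4 mm thick (inside 192 x 90 mm, floor 4 mm above the bench). Origin at the centre of its underside; x along its length, y across, z up. The file's place.
- glue: Bystander, loose: white glue bottle with an orange nozzle, 40 mm in diameter, 95 mm tall, upright beside the work. Origin at the centre of its underside. Leave it alone.
- mug: Bystander, loose: white mug, 72 mm in diameter with a handle, 80 mm tall, upright beside the work. Origin at the centre of its underside. Leave it alone.
Things that resemble listed ones, but are neither listed nor needed, are in the scene too. What is shaped like the part that bears guard_mid but purple or yellow is not meant.

How it is judged (in metres and radians):
At the end, for the whole second after the job is handed in: Both pots stand upright (within 0.15 rad) on the floor of the square tray; both figures stand upright (within 0.15 rad) on the cork, axis within 62 mm of the stand's axis; the file lies flat on the floor of the long tray, within 0.3 rad of its length; all five released and at rest (x of large_pot_mid in the frame of pot_tray between -0.06 and 0.06 m and y of large_pot_mid in the frame of pot_tray between -0.06 and 0.06 m and z of large_pot_mid in the frame of pot_tray between 0.024 and 0.036 m and angle between each of large_pot_mid, small_pot_mid, wizard_mid, guard_mid's own z axis and vertical below 0.15 rad and x of small_pot_mid in the frame of pot_tray between -0.06 and 0.06 m and y of small_pot_mid in the frame of pot_tray between -0.06 and 0.06 m and z of small_pot_mid in the frame of pot_tray between 0.018 and 0.03 m and horizontal distance between each of wizard_mid, guard_mid and cork_stand below 0.062 m and z of wizard_mid in the frame of cork_stand between 0.049 and 0.061 m and z of guard_mid in the frame of cork_stand between 0.044 and 0.056 m and x of file_mid in the frame of file_tray between -0.06 and 0.06 m and y of file_mid in the frame of file_tray between -0.042 and 0.042 m and z of file_mid in the frame of file_tray between 0.004 and 0.019 m and angle between the x axis of file_mid and the x axis of file_tray, either way round below 0.3 rad and linear speed of each of large_pot, small_pot, wizard, guard, file below 0.02 m/s and angular speed of each of large_pot, small_pot, wizard, guard, file below 0.3 rad/s); the robot touches nothing.
It fails at once if the glue bottle or the mug is knocked over or pushed more than 20 mm (distance of any of glue, mug from where it was at the start of the episode above 0.02 m or angle between any of glue, mug's own z axis and vertical above 0.5 rad).
It fails at once if a pot or a figure is tipped over (more than 50 degrees) (angle between any of large_pot_mid, small_pot_mid, wizard_mid, guard_mid's own z axis and vertical above 0.87 rad).
It fails at once if a pot or a figure is let go in the air, more than 25 mm above where it would stand ((contact force between large_pot and anything else below 0.005 N and height (world z) of large_pot_mid above 0.069 m) or (contact force between small_pot and anything else below 0.005 N and height (world z) of small_pot_mid above 0.063 m) or (contact force between wizard and anything else below 0.005 N and height (world z) of wizard_mid above 0.08 m) or (contact force between guard and anything else below 0.005 N and height (world z) of guard_mid above 0.075 m)).
It also fails if it takes over 118 s, if anything falls off the work surface, if the arm or the gripper's body presses on something with over 40 N, if the wrist force passes 120 N, or if a joint passes its speed limit or range.

## Robot

A 6-joint arm with a two-finger parallel gripper is mounted at the origin on the work surface. World frame = base frame: x ahead of the robot, y to its left, z up, the work surface at z = 0. Lengths are in m, angles in degrees, forces in N, time in s.
With the tool pointing down it reaches from about 0.35 to 0.875 m from the base axis. Payload 4.2 kg.
Tool frame: the origin (TCP) lies at the very end of the fingers, on their centre line; the grasp point (between the pads) lies r.pinch_z behind it (r.pinch_z is the distance from the TCP to the grasp point, in m); y points along the fingers, z is the direction in which the jaws open and shut, and the axes are right-handed (so a half turn about y gives the same grasp; the last joint's range is limited). The gripper opens to 87 mm and grips with 3 to 60 N. Pads are 19 mm wide; open, the fingers measure 117 mm over their backs; the gripper's body (75 mm by 190 mm) begins 51 mm behind the grasp point.
Start: joints at [79.618, 22.042, 0.453, 0, -68.411, -14.817], TCP at [0.266, 0.566, 0.223] pointing down, gripper open.
Joint ranges: [-179.83, 179.83], [-69.29, 118.12], [-61.27, 80.66], [-181.25, 117.63], [-171.15, -9.14], [-177.46, 177.46]. Speed limits (degrees/s): [159.86, 159.86, 180, 180, 180, 180].

## Interface

Orientations are given as a 3x3 rotation matrix whose columns are the frame's x, y, z axes.
In Python, from station import sense, capture, camera_params, r gives the robot as it stands.
- The arm moves only by the tool move_arm, never from a script. Its argument "increments" is text: rows parted by semicolons, each of 7 numbers parted by spaces: the closure, from -1 (fully open) to 1 (shut), so that 0 is half open, then the shift along the tool's x, y, z in m, then the turn, a rotation vector about the tool's x, y, z in rad. In form: hand x y z wx wy wz; .... A call has 1 to 8 rows; each row is the pose to reach, as a shift and turn from the pose commanded when the call began, along the tool's axes at that moment; what a row does not reach only later rows make up. A row lasts 1/10 s, in which the tool goes at most 50 mm and 8.59 degrees, less where a joint would pass 70% of its speed; a pose out of reach is approached as far as the arm can. A call with a gripper value outside its range is refused whole. The fingers move at their own pace and stop on an object; the grip force is fixed at half the most. Time passes only in rows, so rows that repeat a pose let the fingers close. It gives the time, the measured TCP pose, the force and the opening at its end, in the units of the state.
- sense(): the state, without advancing time (a new reading comes with each control period).
- capture(name): name is "scene" or "top" or "wrist"; returns (picture, depth): 420x560x3 uint8, red, green, blue; 420x560 float32, m along the optical axis (not along the pixel's ray), 0 where there is no reading.
- camera_params(name): a dict with "fx", "fy", "cx", "cy" (pixels), "xyz" and "orientation" of the camera in the world. Camera axes: x right, y down, z forward; pixel columns grow to the right and rows downward; lengths in m; the calibration is good to about 2 mm. A picture is of the moment at which its call begins: read the wrist's pose just before it. camera_params takes no time and is no camera call; for the wrist camera it gives the pose at the moment of the call.
- r.finish_job(): hands the job in, once; it reports no verdict.
The state is a dict: "time_s": time; "joints": joint angles; "joint_velocities": joint speeds; "effort": joint torques, N m; "tcp_pos": TCP position; "ee_rot": TCP orientation; "wrist_force": force on the tool from outside, world axes, zero at the start; "moment": the same for the moment, N m; "gripper_width": opening from 0.0 (shut) to 1.0 (fully open).
Only numpy, scipy, OpenCV 4.12 (cv2) and the standard library are available. Lean on these libraries where they do the work, as an engineer would, in place of code of your own. Each camera call takes 0.05 s, during which the arm holds its last target.

## Working session

There is one attempt and no reset: what is moved stays moved. The work goes in short steps, Python scripts to look and compute and a tool call to move; the robot and the scene stay as the last step left them, time stands still between calls to the robot, and variables do not carry over. Pictures are saved under pics/ and viewed, and the job is handed in when it is done.

Besides the shell and the picture viewer there is one more tool, called after "Emit:" by a JSON object that holds its "fn" and its "kwargs". move_arm: Moves the arm, as the interface text tells. Its arguments: {"type":"object","properties":{"increments":{"type":"string"}},"required":["increments"]}

```bash
ls; mkdir -p pics
python3 - <<'E'
from station import sense,capture,camera_params,r
import cv2,numpy as np
s=sense();print({k:np.round(v,3).tolist() for k,v in s.items()});print(r.pinch_z)
for n in ("scene","top"):
    p,d=capture(n);cv2.imwrite(f"pics/{n}0.png",p[:,:,::-1]);np.save(f"pics/{n}0.npy",d)
    print(n,camera_params(n))
E
```

```text
pics
{'time_s': 0.0, 'joints': [79.619, 22.092, 0.38, -0.029, -68.412, -14.816], 'joint_velocities': [0.029, -0.065, -0.074, -0.057, -0.028, -0.058], 'effort': [0.001, -39.067, 18.739, 4.219, 0.011, -0.0], 'tcp_pos': [0.266, 0.565, 0.221], 'ee_rot': [[-0.905, -0.001, -0.426], [0.426, -0.002, -0.905], [-0.0, -1.0, 0.002]], 'wrist_force': [0.268, -0.353, 0.489], 'moment': [-0.024, -0.012, -0.004], 'gripper_width': 1.002}
0.0187
scene {'fx': 407.26585691285936, 'fy': 407.26585691285936, 'cx': 278.04939707298774, 'cy': 213.06211714000182, 'xyz': array([ 1.04303823, -0.33805443,  0.8001294 ]), 'orientation': array([[ 0.47679031,  0.66180322, -0.57852183],
       [ 0.8788341 , -0.34546847,  0.32909293],
       [ 0.01793371, -0.66533303, -0.74633125]])}
top {'fx': 488.26305566292655, 'fy': 488.26305566292655, 'cx': 269.3415050298883, 'cy': 204.550306692192, 'xyz': array([ 0.36492466, -0.00416387,  1.43737611]), 'orientation': array([[ 0.00359176, -0.99797563,  0.06349603],
       [-0.99996197, -0.00307977,  0.00815941],
       [-0.00794734, -0.06352292, -0.99794874]])}
```

View pics/scene0.png

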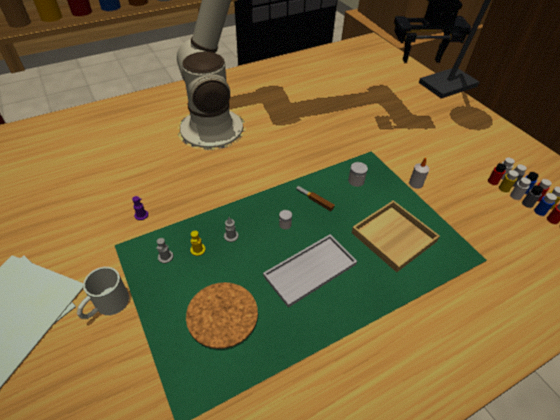

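View pics/top0.png

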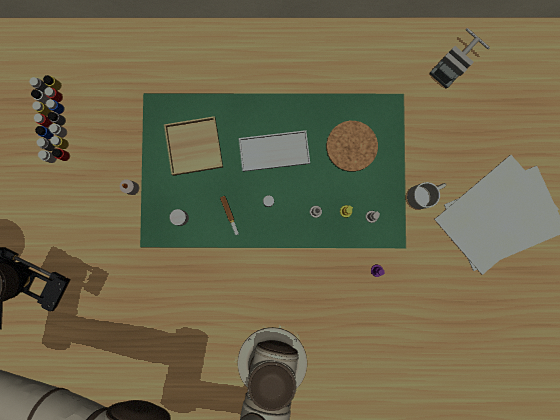

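```bash
cat > h.py <<'E'
import numpy as np,cv2
from station import sense,capture,camera_params,r
def cloud(d,c):
    v,u=np.mgrid[:d.shape[0],:d.shape[1]]
    P=np.stack([(u-c['cx'])/c['fx']*d,(v-c['cy'])/c['fy']*d,d],-1)
    return P@np.array(c['orientation']).T+np.array(c['xyz'])
def ray(u,v,z,c):
    k=np.array(c['orientation'])@np.array([(u-c['cx'])/c['fx'],(v-c['cy'])/c['fy'],1])
    return np.array(c['xyz'])+k*(z-c['xyz'][2])/k[2]
E
python3 - <<'E'
from h import *
for n in("scene","top"):
    d=np.load(f"pics/{n}0.npy");W=cloud(d,camera_params(n));Z=W[...,2]
    roi=(W[...,0]>.3)&(W[...,0]<.9)&(abs(W[...,1])<.5)&(d>0)
    print(n,'bench z',np.median(Z[roi]))
    m=(roi&(Z>.008)&(Z<.12)).astype(np.uint8)
    k,l,st,ce=cv2.connectedComponentsWithStats(m)
    for i in range(1,k):
        if st[i,4]<12: continue
        q=W[l==i];print(i,ce[i].round(1),st[i,4],'min',q.min(0).round(3),'max',q.max(0).round(3),'mean',q.mean(0).round(3))
s=cv2.imread('pics/scene0.png');t=cv2.imread('pics/top0.png')
a=cv2.resize(s[180:280,120:310],None,fx=4,fy=4,interpolation=cv2.INTER_CUBIC)
b=cv2.resize(t[180:250,290:400],(760,200),interpolation=cv2.INTER_CUBIC)
cv2.imwrite('pics/crop0.png',np.vstack([a,b]))
E
```

```text
scene bench z -0.0004565181515024941
1 [419.7 173.9] 343 min [0.488 0.393 0.008] max [0.527 0.434 0.094] mean [0.512 0.407 0.046]
2 [357.9 173.2] 330 min [0.397 0.246 0.008] max [0.442 0.292 0.054] mean [0.425 0.264 0.038]
3 [300.5 189.2] 23 min [0.371 0.101 0.008] max [0.395 0.114 0.013] mean [0.382 0.107 0.01 ]
4 [320.7 200.1] 169 min [0.394 0.112 0.008] max [0.483 0.153 0.018] mean [0.445 0.132 0.014]
5 [395.3 234.4] 960 min [0.544 0.147 0.008] max [0.716 0.321 0.028] mean [0.632 0.232 0.018]
6 [285.5 218.6] 187 min [ 0.452 -0.004  0.008] max [0.483 0.029 0.042] mean [0.472 0.009 0.031]
7 [230.3 228.1] 172 min [ 0.428 -0.138  0.009] max [ 0.45  -0.115  0.073] mean [ 0.443 -0.128  0.039]
8 [196.1 241.8] 186 min [ 0.43  -0.227  0.008] max [ 0.453 -0.203  0.066] mean [ 0.444 -0.216  0.04 ]
9 [309.4 269.9] 609 min [ 0.555 -0.108  0.008] max [0.676 0.102 0.018] mean [ 0.619 -0.008  0.013]
10 [163.1 249.1] 195 min [ 0.415 -0.303  0.008] max [ 0.436 -0.278  0.068] mean [ 0.429 -0.291  0.04 ]
11 [103.6 292.3] 1699 min [ 0.444 -0.493  0.008] max [ 0.519 -0.394  0.083] mean [ 0.487 -0.435  
[... 840 characters left out ...]
038]
646 [227.3 209.4] 158 min [0.398 0.111 0.008] max [0.48  0.152 0.023] mean [0.441 0.13  0.015]
676 [346.6 210.3] 89 min [ 0.423 -0.228  0.008] max [ 0.455 -0.199  0.071] mean [ 0.438 -0.213  0.042]
680 [316.1 210.6] 72 min [ 0.425 -0.144  0.008] max [ 0.452 -0.112  0.073] mean [ 0.437 -0.126  0.047]
682 [178.6 216.9] 240 min [0.395 0.245 0.011] max [0.44  0.291 0.06 ] mean [0.417 0.266 0.048]
690 [373.3 216. ] 95 min [ 0.406 -0.313  0.008] max [ 0.436 -0.275  0.069] mean [ 0.422 -0.289  0.042]
721 [440.8 218.6] 15 min [ 0.406 -0.5    0.008] max [ 0.424 -0.484  0.014] mean [ 0.416 -0.492  0.01 ]
742 [234.9 229.6] 27 min [0.369 0.102 0.008] max [0.396 0.12  0.015] mean [0.382 0.108 0.011]
```

View pics/crop0.png

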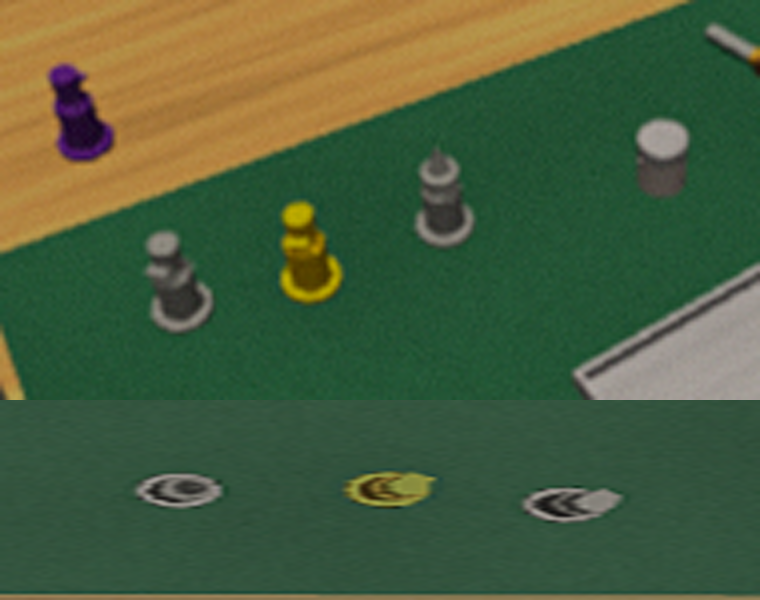

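Run:
```python
from h import *
for n in("scene","top"):
    c=camera_params(n)
    im=cv2.imread(f'pics/{n}0.png');d=np.load(f"pics/{n}0.npy");W=cloud(d,c);g=im.astype(int)
    green=(g[...,1]>g[...,2]+18)&(g[...,1]>g[...,0]+8)
    roi=(W[...,0]>.35)&(W[...,0]<.75)&(W[...,1]>-.36)&(W[...,1]<.35)
    m=(roi&~green).astype(np.uint8)
    k,l,st,ce=cv2.connectedComponentsWithStats(m)
    c2=lambda u,v,z:ray(u,v,z,c)[:2].round(4)
    for i in range(1,k):
        if st[i,4]<40: continue
        cn=cv2.findContours((l==i).astype(np.uint8),0,2)[0][0][:,0,:]
        P0=np.array([ray(u,v,.005,c)[:2] for u,v in cn],np.float32)
        P1=np.array([ray(u,v,.02,c)[:2] for u,v in cn],np.float32)
        print(n,ce[i].round(),st[i,4],'z5 min',P0.min(0).round(3),P0.max(0).round(3))
        if st[i,4]>600 or 120<st[i,4]:
            print('   rect z20',[np.round(x,3) for x in cv2.minAreaRect(P1)])
```

```text
scene [357. 174.] 367 z5 min [0.353 0.246] [0.442 0.332]
   rect z20 [array([0.411, 0.277]), array([0.048, 0.104]), np.float64(47.353)]
scene [317. 199.] 282 z5 min [0.364 0.101] [0.482 0.161]
   rect z20 [array([0.434, 0.119]), array([0.119, 0.028]), np.float64(22.101)]
scene [395. 235.] 3400 z5 min [0.528 0.146] [0.715 0.337]
   rect z20 [array([0.63 , 0.229]), array([0.16 , 0.169]), np.float64(9.563)]
scene [285. 219.] 222 z5 min [ 0.422 -0.006] [0.483 0.044]
   rect z20 [array([0.464, 0.012]), array([0.031, 0.061]), np.float64(61.43)]
scene [230. 231.] 247 z5 min [ 0.38  -0.145] [ 0.456 -0.101]
   rect z20 [array([ 0.43 , -0.122]), array([0.034, 0.078]), np.float64(66.558)]
scene [196. 244.] 286 z5 min [ 0.379 -0.233] [ 0.458 -0.196]
   rect z20 [array([ 0.431, -0.21 ]), array([0.035, 0.078]), np.float64(69.684)]
scene [309. 269.] 3359 z5 min [ 0.548 -0.109] [0.676 0.106]
   rect z20 [array([ 0.62 , -0.009]), array([0.104, 0.204]), np.float64(6.826)]
scene [163. 251.] 268 z5 min [ 0.363 -0.308] [ 0.441 -0.273]
   rect z20 [array([ 0.415, -0.287]), array([0.033, 0.076]), np.float6
[... 607 characters left out ...]
] [0.484 0.026]
top [229. 213.] 210 z5 min [0.369 0.099] [0.481 0.153]
   rect z20 [array([0.424, 0.124]), array([0.12 , 0.017]), np.float64(21.34)]
top [315. 211.] 122 z5 min [ 0.42  -0.144] [ 0.455 -0.112]
   rect z20 [array([ 0.437, -0.127]), array([0.032, 0.035]), np.float64(89.903)]
top [346. 211.] 131 z5 min [ 0.42  -0.235] [ 0.455 -0.2  ]
   rect z20 [array([ 0.437, -0.215]), array([0.035, 0.035]), np.float64(89.68)]
top [179. 217.] 259 z5 min [0.395 0.246] [0.442 0.302]
   rect z20 [array([0.417, 0.271]), array([0.055, 0.046]), np.float64(71.817)]
top [372. 216.] 137 z5 min [ 0.406 -0.314] [ 0.438 -0.273]
   rect z20 [array([ 0.421, -0.29 ]), array([0.032, 0.041]), np.float64(0.183)]
```

Emit:
{"fn": "move_arm", "kwargs": {"increments": "-1 -0.265 0 0.204 0 1.131 0;-1 -0.265 0 0.204 0 1.131 0;-1 -0.265 0 0.204 0 1.131 0;-1 -0.265 0 0.204 0 1.131 0;-1 -0.265 0 0.204 0 1.131 0;-1 -0.265 0 0.204 0 1.131 0;-1 -0.265 0 0.204 0 1.131 0;-1 -0.265 0 0.204 0 1.131 0"}}

```text
time_s: 0.9
tcp_pos: [0.4197, 0.2645, 0.2223]
ee_rot: [[0.01, -0.001, -1.0], [1.0, -0.001, 0.01], [-0.001, -1.0, 0.001]]
wrist_force: [-0.3, 0.7, -0.4]
gripper_width: 1.006
```

Run:
```python
from h import *
c=camera_params("wrist");p,d=capture("wrist");s=sense();print(s['tcp_pos'],np.round(c['xyz'],3),np.round(c['orientation'],2))
W=cloud(d,c);m=((d>0)&(W[...,2]>.045)&(W[...,2]<.06)&(abs(W[...,0]-.42)<.06)&(abs(W[...,1]-.268)<.06))
q=W[m];print(m.sum(),q.min(0),q.max(0),np.median(q,0))
cv2.imwrite('pics/w1.png',p[:,:,::-1])
```

```text
[0.41943642 0.26588006 0.22230328] [0.42  0.182 0.384] [[-1.    0.01  0.  ]
 [ 0.01  0.96  0.29]
 [ 0.    0.29 -0.96]]
1354 [0.39504843 0.24663524 0.04503897] [0.43992842 0.29138763 0.0538712 ] [0.41804512 0.26818261 0.05160832]
```

View pics/w1.png

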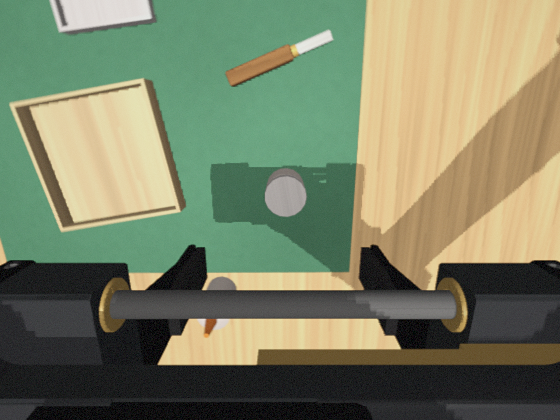

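Emit:
{"fn": "move_arm", "kwargs": {"increments": "-1 0.003 0.05 0.002 0 0 0;-1 0.003 0.1 0.002 0 0 0;-1 0.003 0.15 0.002 0 0 0;-1 0.003 0.185 0.002 0 0 0;-1 0.003 0.205 0.002 0 0 0;-1 0.003 0.210 0.002 0 0 0;0.2 0.003 0.210 0.002 0 0 0;1 0.003 0.210 0.002 0 0 0"}}

```text
time_s: 1.75
tcp_pos: [0.4176, 0.2721, 0.0136]
ee_rot: [[-0.001, 0.002, -1.0], [1.0, 0.002, -0.001], [0.002, -1.0, -0.002]]
wrist_force: [-1.2, -0.4, 0.5]
gripper_width: 0.894
```

Emit:
{"fn": "move_arm", "kwargs": {"increments": "1 0 0 0 0 0 0;1 0 0 0 0 0 0;1 0 0 0 0 0 0;1 0 0 0 0 0 0;1 0 0 0 0 0 0"}}

```text
time_s: 2.25
tcp_pos: [0.4171, 0.2712, 0.013]
ee_rot: [[-0.0, 0.0, -1.0], [1.0, 0.0, -0.0], [0.0, -1.0, -0.0]]
wrist_force: [-1.2, -0.3, 3.8]
gripper_width: 0.52
```

Emit:
{"fn": "move_arm", "kwargs": {"increments": "1 0 -0.03 0 0 0 0;1 0 -0.07 0 0 0 0;1 -0.002 -0.07 -0.04 0 0 0;1 -0.003 -0.07 -0.085 0 0 0;1 -0.005 -0.07 -0.13 0 0 0;1 -0.005 -0.07 -0.175 0 0 0;1 -0.005 -0.07 -0.2 0 0 0;1 -0.005 -0.07 -0.208 0 0 0"}}

```text
time_s: 3.05
tcp_pos: [0.6271, 0.2653, 0.0811]
ee_rot: [[0.002, -0.001, -1.0], [1.0, -0.0, 0.002], [-0.0, -1.0, 0.001]]
wrist_force: [-0.7, -0.3, -2.0]
gripper_width: 0.52
```

Emit:
{"fn": "move_arm", "kwargs": {"increments": "1 0 0 0 0 0 0;1 0 0.025 0 0 0 0;1 0 0.045 0 0 0 0;1 0 0.058 0 0 0 0;1 0 0.062 0 0 0 0;1 0 0.064 0 0 0 0;1 0 0.0655 0 0 0 0;1 0 0.0655 0 0 0 0"}}

```text
time_s: 3.85
tcp_pos: [0.6253, 0.2665, 0.0179]
ee_rot: [[-0.0, 0.001, -1.0], [1.0, 0.001, -0.0], [0.001, -1.0, -0.001]]
wrist_force: [-0.5, 0.6, -0.5]
gripper_width: 0.524
```

Emit:
{"fn": "move_arm", "kwargs": {"increments": "1 0 0.001 0 0 0 0;1 0 0.001 0 0 0 0;-0.5 0 0.001 0 0 0 0;-0.5 0 0.001 0 0 0 0;-0.5 0 0.001 0 0 0 0;-0.5 0 0.001 0 0 0 0;-0.5 0 -0.03 0 0 0 0;-0.5 0 -0.07 0 0 0 0"}}

```text
time_s: 4.65
tcp_pos: [0.6235, 0.2651, 0.085]
ee_rot: [[0.0, -0.005, -1.0], [1.0, -0.004, 0.0], [-0.004, -1.0, 0.005]]
wrist_force: [0.8, 0.0, 0.9]
gripper_width: 0.756
```

Emit:
{"fn": "move_arm", "kwargs": {"increments": "-0.5 -0.2545 -0.01 0.1585 0 0 0;-0.5 -0.2545 -0.01 0.1585 0 0 0;-0.5 -0.2545 -0.01 0.1585 0 0 0;-0.5 -0.2545 -0.01 0.1585 0 0 0;-0.5 -0.2545 -0.01 0.1585 0 0 0;-0.5 -0.2545 -0.01 0.1585 0 0 0;-0.5 -0.2545 -0.01 0.1585 0 0 0;-0.5 -0.2545 -0.01 0.1585 0 0 0"}}

```text
time_s: 5.45
tcp_pos: [0.4665, 0.0108, 0.0977]
ee_rot: [[0.001, 0.002, -1.0], [1.0, 0.0, 0.001], [0.0, -1.0, -0.002]]
wrist_force: [0.6, -0.2, 0.5]
gripper_width: 0.749
```

Run:
```python
from h import *
c=camera_params("wrist");p,d=capture("wrist");s=sense();print(s['tcp_pos'])
W=cloud(d,c)
def box(x,y,z0,z1,h=.05):
    m=((d>0)&(W[...,2]>z0)&(W[...,2]<z1)&(abs(W[...,0]-x)<h)&(abs(W[...,1]-y)<h))
    q=W[m];print(m.sum(),q.min(0).round(4),q.max(0).round(4),np.median(q,0).round(4))
box(.466,.012,.034,.045)
c=camera_params("top");p,d=capture("top");W=cloud(d,c);box(.625,.264,.045,.07)
cv2.imwrite('pics/t2.png',p[:,:,::-1])
```

```text
[0.46728906 0.01166251 0.09762062]
1386 [ 0.4508 -0.005   0.0342] [0.4822 0.0267 0.0416] [0.4666 0.0098 0.0396]
209 [0.6025 0.2408 0.0456] [0.6471 0.2868 0.0621] [0.6254 0.2634 0.0553]
```

Emit:
{"fn": "move_arm", "kwargs": {"increments": "-0.5 0 0.04 0 0 0 0;-0.5 0 0.07 0 0 0 0;-0.5 0 0.085 0 0 0 0;-0.5 0 0.0895 0 0 0 0;-0.5 0 0.0895 0 0 0 0;1 0 0.0895 0 0 0 0;1 0 0.0895 0 0 0 0;1 0 0.0895 0 0 0 0"}}

```text
time_s: 6.35
tcp_pos: [0.4671, 0.0119, 0.0084]
ee_rot: [[-0.0, 0.002, -1.0], [1.0, 0.001, -0.0], [0.001, -1.0, -0.002]]
wrist_force: [-0.2, -0.2, -0.5]
gripper_width: 0.558
```

Emit:
{"fn": "move_arm", "kwargs": {"increments": "1 0 0 0 0 0 0;1 0 0 0 0 0 0;1 0 0 0 0 0 0;1 0 0 0 0 0 0;1 0 0 0 0 0 0;1 0 -0.03 0 0 0 0;1 0 -0.07 0 0 0 0;1 0 -0.075 0 0 0 0"}}

```text
time_s: 7.15
tcp_pos: [0.4695, 0.0124, 0.0863]
ee_rot: [[-0.001, 0.009, -1.0], [1.0, 0.002, -0.001], [0.002, -1.0, -0.009]]
wrist_force: [1.1, 0.9, 0.3]
gripper_width: 0.362
```

Emit:
{"fn": "move_arm", "kwargs": {"increments": "1 0.03 0 -0.027 0 0 0;1 0.065 0 -0.058 0 0 0;1 0.1 0 -0.09 0 0 0;1 0.135 0 -0.121 0 0 0;1 0.165 0 -0.148 0 0 0;1 0.18 0 -0.162 0 0 0;1 0.187 0 -0.168 0 0 0;1 0.187 0 -0.168 0 0 0"}}

```text
time_s: 7.95
tcp_pos: [0.6342, 0.1989, 0.0811]
ee_rot: [[-0.0, -0.002, -1.0], [1.0, -0.001, -0.0], [-0.001, -1.0, 0.002]]
wrist_force: [-0.8, -0.6, -0.5]
gripper_width: 0.356
```

Emit:
{"fn": "move_arm", "kwargs": {"increments": "1 0 0.025 0 0 0 0;1 0 0.05 0 0 0 0;1 0 0.062 0 0 0 0;1 0 0.067 0 0 0 0;1 0 0.069 0 0 0 0;1 0 0.0705 0 0 0 0;1 0 0.0705 0 0 0 0;1 0 0.0705 0 0 0 0"}}

```text
time_s: 8.75
tcp_pos: [0.635, 0.1989, 0.013]
ee_rot: [[-0.0, 0.001, -1.0], [1.0, 0.001, -0.0], [0.001, -1.0, -0.001]]
wrist_force: [-0.3, -0.1, -1.2]
gripper_width: 0.362
```

Emit:
{"fn": "move_arm", "kwargs": {"increments": "1 0 0.0008 0 0 0 0;-0.2 0 0.0008 0 0 0 0;-0.2 0 0.0008 0 0 0 0;-0.2 0 0.0008 0 0 0 0;-0.2 0 0.0008 0 0 0 0;-0.2 0 -0.03 0 0 0 0;-0.2 0 -0.07 0 0 0 0;-0.2 0 -0.085 0 0 0 0"}}

```text
time_s: 9.55
tcp_pos: [0.6367, 0.1994, 0.1014]
ee_rot: [[-0.001, 0.006, -1.0], [1.0, 0.002, -0.001], [0.002, -1.0, -0.006]]
wrist_force: [0.9, -0.4, 0.4]
gripper_width: 0.604
```

Emit:
{"fn": "move_arm", "kwargs": {"increments": "-0.2 -0.067 0 0.1955 0 1.196 0;-0.2 -0.067 0 0.1955 0 1.196 0;-0.2 -0.067 0 0.1955 0 1.196 0;-0.2 -0.067 0 0.1955 0 1.196 0;-0.2 -0.067 0 0.1955 0 1.196 0;-0.2 -0.067 0 0.1955 0 1.196 0;-0.2 -0.067 0 0.1955 0 1.196 0;-0.2 -0.067 0 0.1955 0 1.196 0"}}

```text
time_s: 10.35
tcp_pos: [0.4389, 0.1317, 0.0974]
ee_rot: [[0.933, 0.001, -0.361], [0.361, 0.0, 0.933], [0.001, -1.0, 0.0]]
wrist_force: [-0.6, 0.1, 0.4]
gripper_width: 0.597
```

Run:
```python
from h import *
c=camera_params("wrist");p,d=capture("wrist");s=sense();print(s['tcp_pos'],s['ee_rot'])
W=cloud(d,c);cv2.imwrite('pics/w3.png',p[:,:,::-1])
m=((d>0)&(W[...,2]>.0115)&(W[...,2]<.02)&(abs(W[...,0]-.44)<.07)&(abs(W[...,1]-.132)<.05))
print('handle',m.sum(),cv2.minAreaRect(W[m][:,:2].astype(np.float32)),np.median(W[m],0))
c=camera_params("top");p,d=capture("top");W=cloud(d,c)
m=(d>0)&(W[...,2]>.035)&(W[...,2]<.05)&(abs(W[...,0]-.635)<.04)&(abs(W[...,1]-.199)<.03);q=W[m];print(m.sum(),q.min(0),q.max(0),np.median(q,0))
```

```text
[0.4389527  0.13165938 0.09732207] [[ 9.34122334e-01  4.83470069e-04 -3.56952701e-01]
 [ 3.56952521e-01  4.20551046e-04  9.34122434e-01]
 [ 6.01737069e-04 -9.99999795e-01  2.20270265e-04]]
handle 1753 ((0.43755483627319336, 0.1295352280139923), (0.09183546155691147, 0.015565494075417519), 21.64509391784668) [0.44074088 0.13126675 0.01551788]
98 [0.61935752 0.18224915 0.03545562] [0.64952304 0.21145188 0.04958725] [0.63403342 0.19640755 0.04442432]
```

View pics/w3.png

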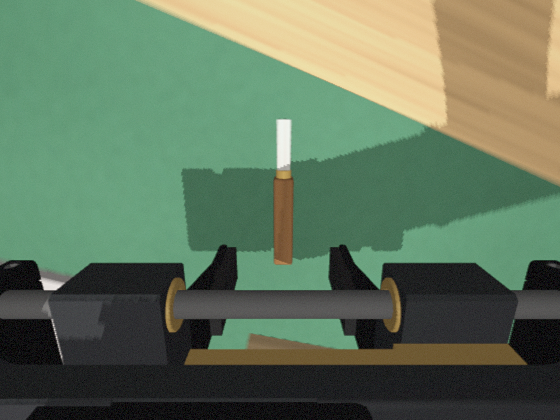

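Emit:
{"fn": "move_arm", "kwargs": {"increments": "-0.2 0 0.04 0 0 0 0;-0.2 0 0.07 0 0 0 0;-0.2 0 0.088 0 0 0 0;-0.2 0 0.094 0 0 0 0;-0.2 0 0.094 0 0 0 0;1 0 0.094 0 0 0 0;1 0 0.094 0 0 0 0;1 0 0.094 0 0 0 0"}}

```text
time_s: 11.25
tcp_pos: [0.4396, 0.132, 0.004]
ee_rot: [[0.93, 0.002, -0.367], [0.367, 0.001, 0.93], [0.002, -1.0, 0.001]]
wrist_force: [-0.3, 0.8, -0.5]
gripper_width: 0.41
```

Emit:
{"fn": "move_arm", "kwargs": {"increments": "1 0 0 0 0 0 0;1 0 0 0 0 0 0;1 0 0 0 0 0 0;1 0 0 0 0 0 0;1 0 0 0 0 0 0;1 0 0 0 0 0 0;1 0 -0.04 0 0 0 0;1 0 -0.09 0 0 0 0"}}

```text
time_s: 12.05
tcp_pos: [0.4372, 0.1304, 0.0918]
ee_rot: [[0.931, -0.006, -0.366], [0.366, -0.004, 0.931], [-0.007, -1.0, -0.002]]
wrist_force: [1.8, 0.8, 0.1]
gripper_width: 0.18
```

Emit:
{"fn": "move_arm", "kwargs": {"increments": "1 0.117 0 -0.1825 0 -1.314 0;1 0.117 0 -0.1825 0 -1.314 0;1 0.117 0 -0.1825 0 -1.314 0;1 0.117 0 -0.1825 0 -1.314 0;1 0.117 0 -0.1825 0 -1.314 0;1 0.117 0 -0.1825 0 -1.314 0;1 0.117 0 -0.1825 0 -1.314 0;1 0.117 0 -0.1825 0 -1.314 0"}}

```text
time_s: 12.85
tcp_pos: [0.6143, 0.004, 0.0918]
ee_rot: [[0.041, -0.002, -0.999], [0.999, -0.0, 0.041], [-0.0, -1.0, 0.002]]
wrist_force: [-0.1, -0.2, 0.0]
gripper_width: 0.185
```

Emit:
{"fn": "move_arm", "kwargs": {"increments": "1 0 0 0 0 0 0"}}

```text
time_s: 12.95
tcp_pos: [0.6143, 0.0044, 0.0921]
ee_rot: [[0.047, -0.002, -0.999], [0.999, -0.0, 0.047], [-0.0, -1.0, 0.001]]
wrist_force: [-0.0, -1.6, -0.7]
gripper_width: 0.179
```

Emit:
{"fn": "move_arm", "kwargs": {"increments": "1 0 0 0 0 -0.1 0;1 0 0 0 0 -0.166 0;1 0 0.03 0 0 -0.166 0;1 0 0.06 0 0 -0.166 0;1 0 0.076 0 0 -0.166 0;1 0 0.082 0 0 -0.166 0;1 0 0.083 0 0 -0.166 0;1 0 0.083 0 0 -0.166 0"}}

```text
time_s: 13.75
tcp_pos: [0.6153, 0.0048, 0.0107]
ee_rot: [[-0.119, 0.001, -0.993], [0.993, 0.0, -0.119], [-0.0, -1.0, -0.001]]
wrist_force: [-0.1, 0.3, 0.1]
gripper_width: 0.179
```

Emit:
{"fn": "move_arm", "kwargs": {"increments": "1 0 0.002 0 0 0 0;1 0 0.0025 0 0 0 0;0.3 0 0.0025 0 0 0 0;0.3 0 0.0025 0 0 0 0;0.3 0 0.0025 0 0 0 0;0.3 0 -0.03 0 0 0 0;0.3 0 -0.07 0 0 0 0;0 0 -0.12 0 0 0 0"}}

```text
time_s: 14.55
tcp_pos: [0.6133, 0.0044, 0.1297]
ee_rot: [[-0.119, -0.004, -0.993], [0.993, -0.001, -0.119], [-0.0, -1.0, 0.004]]
wrist_force: [1.1, 0.8, -0.1]
gripper_width: 0.385
```

Emit:
{"fn": "move_arm", "kwargs": {"increments": "-0.3 -0.11 0 0.1925 0 0.119 0;-0.3 -0.11 0 0.1925 0 0.119 0;-0.3 -0.11 0 0.1925 0 0.119 0;-0.3 -0.11 0 0.1925 0 0.119 0;-0.3 -0.11 0 0.1925 0 0.119 0;-0.3 -0.11 0 0.1925 0 0.119 0;-0.3 -0.11 0 0.1925 0 0.119 0"}}

```text
time_s: 15.25
tcp_pos: [0.4377, -0.1277, 0.1307]
ee_rot: [[-0.0, 0.002, -1.0], [1.0, -0.0, -0.0], [-0.0, -1.0, -0.002]]
wrist_force: [0.7, -0.1, -0.7]
gripper_width: 0.652
```

Run:
```python
from h import *
c=camera_params("wrist");p,d=capture("wrist");s=sense();print(s['tcp_pos'],s['ee_rot'][:,2])
W=cloud(d,c);cv2.imwrite('pics/w4.png',p[:,:,::-1])
for z0,z1 in((.052,.057),(.008,.036),(.058,.08)):
    m=((d>0)&(W[...,2]>z0)&(W[...,2]<z1)&(abs(W[...,0]-.437)<.03)&(abs(W[...,1]+.127)<.03));q=W[m];print(m.sum(),q.min(0),q.max(0),np.median(q,0))
p,d=capture("top");cv2.imwrite('pics/t4.png',cv2.resize(p[100:260,130:420,::-1],None,fx=2.7,fy=2.7,interpolation=cv2.INTER_CUBIC))
```

```text
[ 0.43812999 -0.1273635   0.13053992] [-0.99999735 -0.00118606 -0.00197343]
410 [ 0.42656016 -0.13896077  0.05220365] [ 0.44895251 -0.11609275  0.05680587] [ 0.43773033 -0.12980664  0.05419977]
197 [ 0.42621053 -0.13977669  0.00804163] [ 0.44943849 -0.12982441  0.03590593] [ 0.43771434 -0.13809329  0.02267727]
172 [ 0.43223484 -0.13350387  0.0580187 ] [ 0.44324388 -0.12411823  0.07424605] [ 0.43775981 -0.12976599  0.06372441]
```

View pics/w4.png

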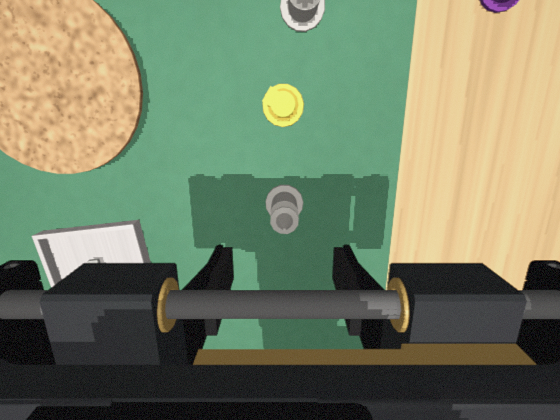

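View pics/t4.png

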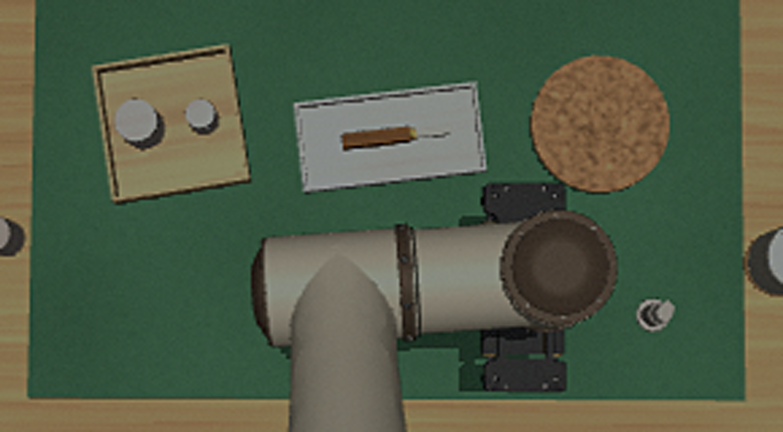

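Emit:
{"fn": "move_arm", "kwargs": {"increments": "-0.3 0 0.04 0 0 0 0;-0.3 0 0.08 0 0 0 0;-0.3 0 0.105 0 0 0 0;-0.3 0 0.117 0 0 0 0;-0.3 0 0.1215 0 0 0 0;-0.3 0 0.1215 0 0 0 0;1 0 0.1215 0 0 0 0;1 0 0.1215 0 0 0 0"}}

```text
time_s: 16.15
tcp_pos: [0.4377, -0.1274, 0.0094]
ee_rot: [[-0.001, 0.002, -1.0], [1.0, 0.0, -0.001], [0.0, -1.0, -0.002]]
wrist_force: [-0.2, -0.1, 0.3]
gripper_width: 0.544
```

Emit:
{"fn": "move_arm", "kwargs": {"increments": "1 0 0 0 0 0 0;1 0 0 0 0 0 0;1 0 0 0 0 0 0;1 0 0 0 0 0 0;1 0 0 0 0 0 0;1 0 0 0 0 0 0;1 0 0 0 0 0 0;1 0 0 0 0 0 0"}}

```text
time_s: 16.95
tcp_pos: [0.4369, -0.1276, 0.0089]
ee_rot: [[-0.001, 0.0, -1.0], [1.0, -0.0, -0.001], [-0.0, -1.0, -0.0]]
wrist_force: [-0.8, -0.1, 5.0]
gripper_width: 0.265
```

Emit:
{"fn": "move_arm", "kwargs": {"increments": "1 0 -0.025 0 0 0 0;1 0 -0.06 0 0 0 0;1 -0.015 -0.06 -0.039 0 0 0;1 -0.03 -0.06 -0.078 0 0 0;1 -0.046 -0.06 -0.12 0 0 0;1 -0.061 -0.06 -0.16 0 0 0;1 -0.07 -0.06 -0.184 0 0 0;1 -0.0735 -0.06 -0.193 0 0 0"}}

```text
time_s: 17.75
tcp_pos: [0.6314, -0.2018, 0.067]
ee_rot: [[0.0, -0.0, -1.0], [1.0, -0.0, 0.0], [-0.0, -1.0, 0.0]]
wrist_force: [-1.1, 0.1, -1.6]
gripper_width: 0.268
```

Emit:
{"fn": "move_arm", "kwargs": {"increments": "1 0 0 0 0 0 0;1 0 0.02 0 0 0 0;1 0 0.033 0 0 0 0;1 0 0.039 0 0 0 0;1 0 0.0405 0 0 0 0;1 0 0.041 0 0 0 0;1 0 0.041 0 0 0 0"}}

```text
time_s: 18.45
tcp_pos: [0.6301, -0.2009, 0.0283]
ee_rot: [[-0.001, 0.001, -1.0], [1.0, -0.0, -0.001], [-0.0, -1.0, -0.001]]
wrist_force: [1.0, -0.1, -1.2]
gripper_width: 0.266
```

Emit:
{"fn": "move_arm", "kwargs": {"increments": "1 0 0.0012 0 0 0 0;1 0 0.0014 0 0 0 0;-0.2 0 0.0014 0 0 0 0;-0.2 0 0.0014 0 0 0 0;-0.2 0 0.0014 0 0 0 0;-0.2 0 0.0014 0 0 0 0;-0.2 0 0.0014 0 0 0 0"}}

```text
time_s: 19.15
tcp_pos: [0.6297, -0.201, 0.026]
ee_rot: [[-0.001, -0.0, -1.0], [1.0, 0.0, -0.001], [0.0, -1.0, 0.0]]
wrist_force: [0.5, 0.0, -0.4]
gripper_width: 0.571
```

Emit:
{"fn": "move_arm", "kwargs": {"increments": "-0.2 0 -0.02 0 0 0 0;-0.2 0 -0.06 0 0 0 0;-0.2 0 -0.1 0 0 0 0"}}

```text
time_s: 19.45
tcp_pos: [0.6291, -0.201, 0.1263]
ee_rot: [[-0.001, -0.003, -1.0], [1.0, 0.0, -0.001], [0.0, -1.0, 0.003]]
wrist_force: [1.0, 0.4, 0.7]
gripper_width: 0.596
```

Emit:
{"fn": "move_arm", "kwargs": {"increments": "-0.2 -0.0895 0 0.2075 0 0 0;-0.2 -0.0895 0 0.2075 0 0 0;-0.2 -0.0895 0 0.2075 0 0 0;-0.2 -0.0895 0 0.2075 0 0 0;-0.2 -0.0895 0 0.2075 0 0 0;-0.2 -0.0895 0 0.2075 0 0 0;-0.2 -0.0895 0 0.2075 0 0 0"}}

```text
time_s: 20.15
tcp_pos: [0.4224, -0.291, 0.1267]
ee_rot: [[0.0, 0.001, -1.0], [1.0, -0.001, 0.0], [-0.001, -1.0, -0.001]]
wrist_force: [-0.1, -0.9, 0.6]
gripper_width: 0.601
```

Run:
```python
from h import *
c=camera_params("wrist");p,d=capture("wrist");s=sense();print(s['tcp_pos'],s['ee_rot'][:,2])
W=cloud(d,c);cv2.imwrite('pics/w5.png',p[:,:,::-1])
for z0,z1 in((.058,.068),(.008,.036),(.003,.007)):
    m=((d>0)&(W[...,2]>z0)&(W[...,2]<z1)&(abs(W[...,0]-.4225)<.03)&(abs(W[...,1]+.29)<.03));q=W[m];print(m.sum(),q.min(0),q.max(0),np.median(q,0))
c=camera_params("top");p,d=capture("top");W=cloud(d,c)
m=((d>0)&(W[...,2]>.03)&(W[...,2]<.12)&(abs(W[...,0]-.63)<.07)&(abs(W[...,1]+.23)<.07));q=W[m];print(m.sum(),q.min(0),q.max(0),np.median(q,0))
```

```text
[ 0.42313584 -0.29078536  0.12654474] [-9.99998863e-01 -8.12988729e-04 -1.26973120e-03]
413 [ 0.41564795 -0.29999412  0.05834232] [ 0.43175627 -0.28334793  0.06594749] [ 0.42327404 -0.29265092  0.06365362]
203 [ 0.41178343 -0.30369317  0.00808194] [ 0.43523029 -0.29373574  0.035993  ] [ 0.42329817 -0.30211007  0.02302326]
400 [ 0.40627821 -0.3093241   0.0030468 ] [ 0.44112716 -0.28114108  0.00699078] [ 0.42330268 -0.30070843  0.00466446]
82 [ 0.61386137 -0.21139297  0.030417  ] [ 0.64173167 -0.18962933  0.09257861] [ 0.62626007 -0.19954624  0.071587  ]
```

View pics/w5.png

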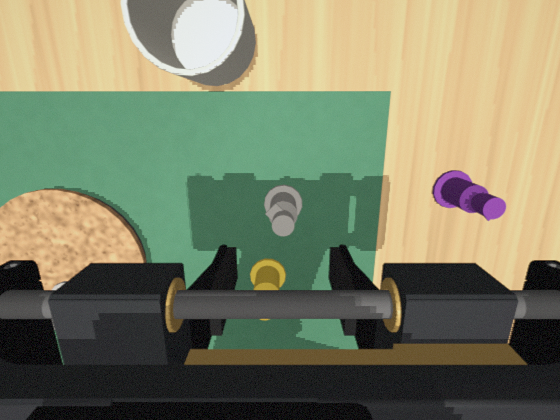

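Emit:
{"fn": "move_arm", "kwargs": {"increments": "-0.2 -0.001 0.04 0 0 0 0;-0.2 -0.001 0.08 0 0 0 0;-0.2 -0.001 0.102 0 0 0 0;-0.2 -0.001 0.114 0 0 0 0;-0.2 -0.001 0.1175 0 0 0 0;-0.2 -0.001 0.1175 0 0 0 0;1 -0.001 0.1175 0 0 0 0;1 -0.001 0.1175 0 0 0 0"}}

```text
time_s: 21.05
tcp_pos: [0.4233, -0.2919, 0.0099]
ee_rot: [[-0.001, 0.003, -1.0], [1.0, -0.001, -0.001], [-0.001, -1.0, -0.003]]
wrist_force: [-0.1, 0.0, -0.0]
gripper_width: 0.494
```

Emit:
{"fn": "move_arm", "kwargs": {"increments": "1 0 0 0 0 0 0;1 0 0 0 0 0 0;1 0 0 0 0 0 0;1 0 0 0 0 0 0;1 0 0 0 0 0 0;1 0 0 0 0 0 0;1 0 0 0 0 0 0"}}

```text
time_s: 21.75
tcp_pos: [0.4226, -0.2918, 0.0091]
ee_rot: [[-0.001, 0.0, -1.0], [1.0, -0.0, -0.001], [-0.0, -1.0, -0.0]]
wrist_force: [-0.2, 1.2, 4.5]
gripper_width: 0.271
```

Emit:
{"fn": "move_arm", "kwargs": {"increments": "1 0 -0.025 0 0 0 0;1 0 -0.06 0 0 0 0;1 0.004 -0.06 -0.04 0 0 0;1 0.009 -0.06 -0.085 0 0 0;1 0.014 -0.06 -0.13 0 0 0;1 0.019 -0.06 -0.172 0 0 0;1 0.022 -0.06 -0.197 0 0 0;1 0.023 -0.06 -0.207 0 0 0"}}

```text
time_s: 22.55
tcp_pos: [0.6311, -0.2676, 0.067]
ee_rot: [[-0.002, -0.001, -1.0], [1.0, 0.0, -0.002], [0.0, -1.0, 0.001]]
wrist_force: [0.1, -0.3, -0.9]
gripper_width: 0.269
```

Emit:
{"fn": "move_arm", "kwargs": {"increments": "1 0 0 0 0 0 0;1 0 0.02 0 0 0 0;1 0 0.033 0 0 0 0;1 0 0.039 0 0 0 0;1 0 0.0405 0 0 0 0;1 0 0.041 0 0 0 0;1 0 0.041 0 0 0 0"}}

```text
time_s: 23.25
tcp_pos: [0.6295, -0.2686, 0.0283]
ee_rot: [[-0.001, 0.001, -1.0], [1.0, -0.0, -0.001], [-0.0, -1.0, -0.001]]
wrist_force: [0.3, 0.2, -0.1]
gripper_width: 0.268
```

Emit:
{"fn": "move_arm", "kwargs": {"increments": "1 0 0.0012 0 0 0 0;1 0 0.0014 0 0 0 0;-0.2 0 0.0014 0 0 0 0;-0.2 0 0.0014 0 0 0 0;-0.2 0 0.0014 0 0 0 0;-0.2 0 0.0014 0 0 0 0;-0.2 0 0.0014 0 0 0 0"}}

```text
time_s: 23.95
tcp_pos: [0.6292, -0.2684, 0.0261]
ee_rot: [[-0.001, -0.0, -1.0], [1.0, 0.0, -0.001], [0.0, -1.0, 0.0]]
wrist_force: [0.0, -0.4, 0.6]
gripper_width: 0.573
```

Emit:
{"fn": "move_arm", "kwargs": {"increments": "-0.2 0 -0.02 0 0 0 0;-0.2 0 -0.06 0 0 0 0;-0.2 0 -0.11 0 0 0 0;-0.2 0 -0.15 0.05 0 0 0;-0.2 0 -0.15 0.1 0 0 0;-0.2 0 -0.15 0.15 0 0 0;-0.2 0 -0.15 0.2 0 0 0;-0.2 0 -0.15 0.2 0 0 0"}}

```text
time_s: 24.75
tcp_pos: [0.424, -0.2679, 0.1764]
ee_rot: [[0.001, -0.002, -1.0], [1.0, 0.002, 0.001], [0.002, -1.0, 0.002]]
wrist_force: [1.0, -0.4, -0.8]
gripper_width: 0.598
```

Run:
```python
from h import *
print(sense()['tcp_pos'])
for n in("scene","top"):
    c=camera_params(n);p,d=capture(n);W=cloud(d,c);cv2.imwrite(f'pics/{n}9.png',p[:,:,::-1])
    def box(t,x,y,z0,h=.03,z1=.13):
        m=((d>0)&(W[...,2]>z0)&(W[...,2]<z1)&(abs(W[...,0]-x)<h)&(abs(W[...,1]-y)<h));q=W[m]
        print(n,t,m.sum(),q.min(0).round(3),q.max(0).round(3)) if m.any() else print(n,t,'none')
        return q
    box('wiz',.63,-.2,.03);box('grd',.63,-.269,.03);box('L',.625,.2635,.035);box('S',.634,.198,.035,.025)
    q=box('file',.6165,-.007,.0145,.035);print(cv2.minAreaRect(q[:,:2].astype(np.float32)))
    box('glue',.505,.41,.02,.04);box('mug',.483,-.435,.02,.07)
```

```text
[ 0.42396171 -0.26786715  0.17641206]
scene wiz 201 [ 0.62  -0.212  0.031] [ 0.643 -0.189  0.09 ]
scene grd 216 [ 0.621 -0.281  0.03 ] [ 0.644 -0.256  0.084]
scene L 307 [0.603 0.241 0.035] [0.651 0.289 0.058]
scene S 133 [0.619 0.183 0.035] [0.652 0.216 0.046]
scene file 156 [ 0.607 -0.038  0.015] [0.627 0.028 0.022]
((0.617455005645752, -0.005467817187309265), (0.01683363877236843, 0.06674661487340927), 4.294313430786133)
scene glue 292 [0.486 0.393 0.02 ] [0.526 0.433 0.095]
scene mug 1495 [ 0.445 -0.493  0.02 ] [ 0.519 -0.393  0.082]
top wiz 85 [ 0.617 -0.227  0.03 ] [ 0.646 -0.186  0.092]
top grd 87 [ 0.618 -0.284  0.03 ] [ 0.641 -0.257  0.087]
top L 223 [0.603 0.241 0.035] [0.647 0.285 0.062]
top S 97 [0.619 0.182 0.035] [0.649 0.211 0.052]
top file 117 [ 0.606 -0.041  0.015] [0.625 0.027 0.027]
((0.6166571974754333, -0.007014110684394836), (0.016462178900837898, 0.0693625956773758), 8.076035499572754)
top glue 201 [0.485 0.392 0.02 ] [0.524 0.433 0.1  ]
top mug 112 [ 0.468 -0.492  0.026] [ 0.517 -0.423  0.087]
```

View pics/scene9.png

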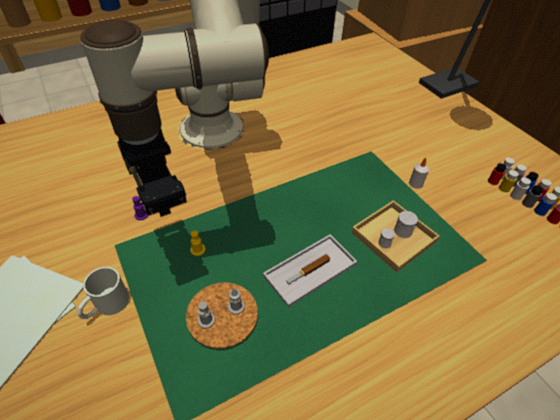

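The scene view shows both figures upright on the cork at (205,314) and (236,300). The file lies along its tray at (310,269), the pots stand in the plywood tray at (387,238) and (406,224), and the glue and mug have not moved.

Emit:
{"fn": "move_arm", "kwargs": {"increments": "-0.2 0 0 0 0 0 0;-0.2 0 0 0 0 0 0;-0.2 0 0 0 0 0 0"}}

```text
time_s: 25.15
tcp_pos: [0.4306, -0.2686, 0.1758]
ee_rot: [[-0.001, -0.0, -1.0], [1.0, 0.0, -0.001], [0.0, -1.0, 0.0]]
wrist_force: [0.5, 0.0, 0.1]
gripper_width: 0.603
```

```bash
python3 -c "
from station import r
print(r.finish_job())"
```

```text
the job is handed in; nothing more can be done
None
```

All five things are in their places, and I handed the job in at about 25 s. I set the large pot, small pot, file, wizard and grey guard down in that order. I left the yellow and purple look-alikes alone.

The last checks with the scene and top cameras, before handing in, showed:
- **Pots:** both stand upright on the tray floor, about 32–36 mm from its centre, with their tops at the expected heights.
- **Figures:** both stand upright on the cork, about 33–36 mm from the stand's axis.
- **File:** it lies flat, within about 3° of the long tray's length. The two cameras read its angle as 4.3° and 8.1°, and the tray's as about 6.8°.
- **Bystanders:** the glue bottle was where it started in both cameras. The mug was unmoved in the scene camera; the top camera caught only part of it.
- **Arm:** clear of everything and still.

No check failed. The angle readings were the only notable difference between the cameras, and they are well within the 0.3 rad (about 17°) allowed. The hand-in gives no verdict, so I don't have a result from the judge.

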